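# Squeeze-lever check on a wash-down gun

## Task

The wash-down gun in the service stand has just had its valve repacked. Slide the lever lock all the way toward the valve to free the lever, then press the squeeze lever gently in with the outside of your fingers until it meets its stop short of the grip bar, keep it there for about two seconds, and let it spring all the way back out. Then push the lock all the way back so that the lever is blocked again; only push, pinch and lift nothing, do not lean on the grip bar, and leave the beaker, stamp and cap round the stand where they are.

Things in the scene. Friction and masses are not known exactly. Their poses are not given: they have to be found in the camera images.
- gun_stand: Steel stand, fixed on a plywood board (top at world z = 50 mm), that clamps a 365 mm straight wash-down gun level, its axis at x = +40, z = 85 mm. Here and below x, y, z are in this frame: origin on the board under the stand, y along the gun from hose end (-178 mm) to spout (+186), x from lever side to far side, z up. Base 128 x 290 mm, top z = 12. Saddles at y = -128 and +133 reach z = 103 mm.
- grip_bar: The gun's grip bar, fixed: steel tube of 26 mm diameter with a black rubber sleeve (33 mm) from y = -112 to +4 mm. Origin and axes are those of gun_stand; the bar lies at x = +40, z = 85 mm. The round valve body (40 mm) follows at y = +75 to +118 mm.
- lever_blade: Squeeze lever beside the grip bar, level with it: aluminium flat 10 mm thick, 18 mm high (z = 76 to 94 mm), 158 mm long with an end that curls outward. It turns about an upright pin at x = -10, y = +85, z = 85 mm in gun_stand's frame (origin here) and points to -y; at rest it stands off 0.24 rad toward -x. A lug on its inner side, 50 mm from the pin, meets the lock's nose while locked.
- lever_press (a point): Point on the lever's outer face (the side away from the bar), half-way up, 110 mm from the pin, where fingers press; it moves with the lever. At rest it lies at x = -41, y = -21, z = 85 mm in gun_stand's frame and moves about 39 mm, toward gun_stand's +x, to the stop. Outside the lever the space down to the base (z = 12 mm) is free.
- lever (a joint): Lever angle in rad: 0 at rest (sprung out), grows as it is pressed toward the bar, stops at 0.36 with 11 mm still left between its end and the bar. The spring takes about 5 N at lever_press at the start and 9 N at the stop, and returns the lever when let go. While locked it moves about 0.05 only.
- lock_tab: Black plastic lock that slides on the bar between sleeve and valve: a collar of 38 mm diameter with a nose toward the lever and an upright thumb tab on top, 22 (x) x 9 (y) x 36 mm high, z = 104 to 140 mm. Origin on the gun's axis in the collar's middle.
- tab_mid (a point): Middle of the thumb tab, z = 127 mm; moves with the lock. At lock = 0 it lies at x = +40, y = +31 mm in gun_stand's frame. Beside the tab along the gun nothing stands higher than z = 106 mm.
- lock (a joint): Lock slide in m: 0 = locked (away from the valve), grows toward the valve (gun_stand's +y), 0.028 = fully free. It needs about 2 N, stays where it is left, and cannot go back while the lever is pressed in.
- beaker: Loose clear sample beaker, 56 mm wide, 79 mm high, upright on the board beyond the stand; bystander. Origin under its centre.
- stamp: Loose hand stamp, 34 x 34 x 70 mm, square foot and tall knob, upright on the board beyond the stand; bystander. Origin under its centre.
- cap: Loose round steel ferrule cap, 50 mm wide, 10 mm thick, flat on the board on the lever side, near the lever's pin; bystander. Origin under its centre.

How it is judged:
By the outcome, as a careful person would: the job done as asked, in the order asked, and still so for the second after the job is handed in, with the robot touching nothing.
It also fails if it takes over 53 s, if anything falls off the work surface, if the arm or the gripper's body presses on something with over 40 N, if the wrist force passes 120 N, or if a joint passes its speed limit or range.

## Robot

A 7-joint arm with a two-finger parallel gripper is mounted at the origin on a cart in front of the work surface, level with it; the furniture and walls round the work are solid. World frame = base frame: x ahead of the robot, y to its left, z up, the work surface at z = 0. Lengths are in m, angles in rad, forces in N, time in s.
With the tool pointing down it reaches from about 0.35 to 0.9 m from the base axis. Payload 8.1 kg.
Tool frame: the origin (TCP) lies midway between the tips of the shut fingers; the grasp point (between the pads) lies 19 mm behind it (arm.pinch_z is the distance from the TCP to the grasp point, in m); z points along the fingers, y is the direction in which the jaws open and shut (so a half turn about z gives the same grasp; the last joint's range is limited). The gripper opens to 92 mm and grips with 3 to 60 N. Pads are 19 mm wide; open, the fingers measure 130 mm over their backs; the gripper's body (75 mm by 190 mm) begins 47 mm behind the grasp point.
Start: joints at [-1.288, 0.434, 0.025, 1.573, -0.012, 1.134, -0.075], TCP at [0.235, 0.579, 0.227] pointing down, gripper open.
Joint ranges: [-2.62, 2.62], [-0.44, 2.09], [-1.27, 1.32], [0.08, 2.57], [-1.32, 4.46], [0.12, 2], [-2.74, 2.74]. Speed limits (rad/s): [2.22, 2.22, 3.01, 3.01, 3.14, 3.14, 3.14].

## Interface

Orientations are given as a rotation vector (axis times angle).
In Python, from cell import arm, eyes gives the robot as it stands.
- The arm moves only by the tool apply_moves, never from a script. Its argument "targets" is one flat list of numbers, 5 for each row, row after row: the closure, from 0 (fully open) to 1 (shut), then the shift along the tool's x, y, z each as a share of 40 cm, from -1 to 1, then the turn about the tool's z as a share of pi/2 rad, from -1 to 1. A call has 1 to 20 rows; each row shifts and turns the commanded pose from where the row before left it, along the tool's axes as they then stand; what a row does not reach is not made up. A row lasts 1/8 s, in which the tool goes at most 62.5 mm and 10.7 degrees, less where a joint would pass 70% of its speed; a pose out of reach is approached as far as the arm can. A call with a number of a shift or a turn outside -1 to 1 is refused whole. A call with a gripper value outside its range is refused whole. The fingers move at their own pace and stop on an object; "grip_force" is the grip in N (left out, the last holds). Time passes only in rows, so rows that do not move let the fingers close. It gives the time, the measured TCP pose, the force and the opening at its end, in the units of the state.
- arm.observe(): the state, without advancing time (a new reading comes with each control period).
- eyes.get_image(name): name is "scene" or "top" or "wrist"; returns the picture (400x640x3 uint8, red, green, blue); there is no depth.
- eyes.camera_params(name): a dict with "camera_matrix" (3x3 intrinsics, pixels), "distortion" ([k1, k2, p1, p2, k3] as OpenCV has them; the pictures are not rectified), "xyz" and "attitude" of the camera in the world; the wrist camera has in their place "hand_eye" (4x4, takes a point from camera to tool coordinates, whose origin is the TCP and whose axes are the flange's). Camera axes: x right, y down, z forward; pixel columns grow to the right and rows downward; lengths in m; the calibration is good to about 2 mm. A picture is of the moment at which its call begins: read the wrist's pose just before it. camera_params takes no time and is no camera call.
- arm.sign_off(): hands the job in, once; it reports no verdict.
The state is a dict: "clock": time; "joints": joint angles; "dq": joint speeds; "joint_efforts": joint torques, N m; "position": TCP position; "ee_rot": TCP orientation; "force": force on the tool from outside, world axes, zero at the start; "ft_torque": the same for the moment, N m; "width": opening from 0.0 (shut) to 1.0 (fully open).
Only numpy, scipy, OpenCV 4.12 (cv2) and the standard library are available. Lean on these libraries where they do the work, as an engineer would, in place of code of your own. Each camera call takes 0.05 s, during which the arm holds its last target.

## Working session

There is one attempt and no reset: what is moved stays moved. The work goes in short steps, Python scripts to look and compute and a tool call to move; the robot and the scene stay as the last step left them, time stands still between calls to the robot, and variables do not carry over. Pictures are saved under pics/ and viewed, and the job is handed in when it is done.

Besides the shell and the picture viewer there is one more tool, called after "Request:" in YAML: its name, and indented under it one key for each argument. apply_moves: Moves the arm, as the interface text tells. Its arguments: {"type":"object","properties":{"targets":{"type":"array"},"grip_force":{"type":"number"}},"required":["targets"]}

```bash
ls; mkdir -p pics; python3 - <<'E'
from cell import arm, eyes
import cv2
print(arm.observe())
for n in ["scene","top","wrist"]:
    im=eyes.get_image(n); cv2.imwrite(f"pics/{n}0.png",im[:,:,::-1])
    print(n,eyes.camera_params(n))
E
```

```text
pics
{'clock': 0.0, 'joints': array([-1.28761404,  0.43522195,  0.02499005,  1.57411773, -0.01160859,
        1.1339905 , -0.07512431]), 'dq': array([ 0.00082834,  0.00077878, -0.00154307, -0.0006038 , -0.00178008,
       -0.00066367,  0.00131111]), 'joint_efforts': array([-6.43195872e-04, -6.67853451e+01,  9.84845795e-01, -3.14476132e+01,
       -6.04025018e-02,  4.26907022e-02,  1.47190449e-04]), 'position': array([0.23504204, 0.57855792, 0.22593783]), 'ee_rot': array([-6.02378068e-01, -3.08313403e+00,  2.48796176e-03]), 'force': array([0.09842014, 0.0792556 , 0.7618498 ]), 'ft_torque': array([-0.00250631,  0.01671578,  0.01420426]), 'width': 1.0027838706539276}
scene {'camera_matrix': array([[451.35535087,   0.        , 322.343677  ],
       [  0.        , 451.35535087, 193.29712668],
       [  0.        ,   0.        ,   1.        ]]), 'distortion': array([0.03116309, 0.        , 0.        , 0.        , 0.        ]), 'xyz': array([ 0.09659389, -0.36828702,  0.72851576]), 'attitude': array([-2.16481299,  0.93215244, -0.42345875])}
top {'camera_matrix': array([[453.36584491,   0.  
[... 242 characters left out ...]
.05634179, 0.99766642]), 'attitude': array([-2.14075216,  2.15174762, -0.19957266])}
wrist {'camera_matrix': array([[326.63659307,   0.        , 318.85782206],
       [  0.        , 326.63659307, 196.04675076],
       [  0.        ,   0.        ,   1.        ]]), 'distortion': array([0.02106254, 0.        , 0.        , 0.        , 0.        ]), 'hand_eye': array([[-7.47704213e-04, -9.56495238e-01, -2.91746979e-01,
         7.83791752e-02],
       [ 9.99999258e-01, -9.95867405e-04,  7.02111036e-04,
        -6.91370403e-04],
       [-9.62107170e-04, -2.91746238e-01,  9.56495273e-01,
        -1.58168486e-01],
       [ 0.00000000e+00,  0.00000000e+00,  0.00000000e+00,
         1.00000000e+00]])}
```

View pics/scene0.png

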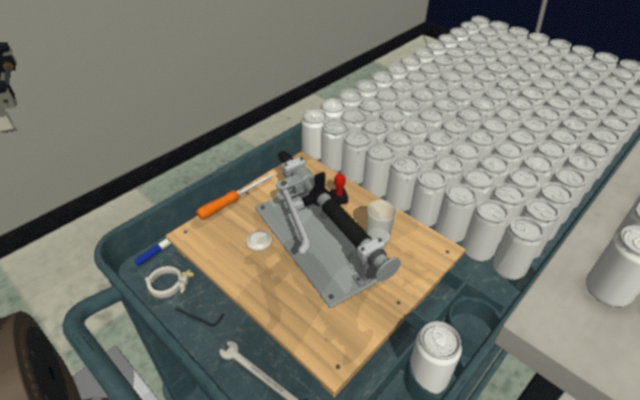

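View pics/top0.png

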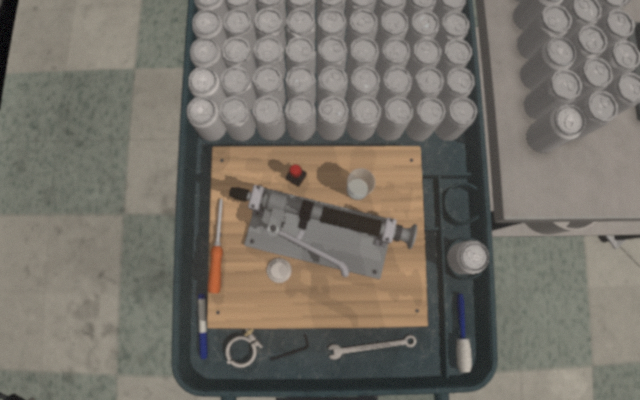

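View pics/wrist0.png

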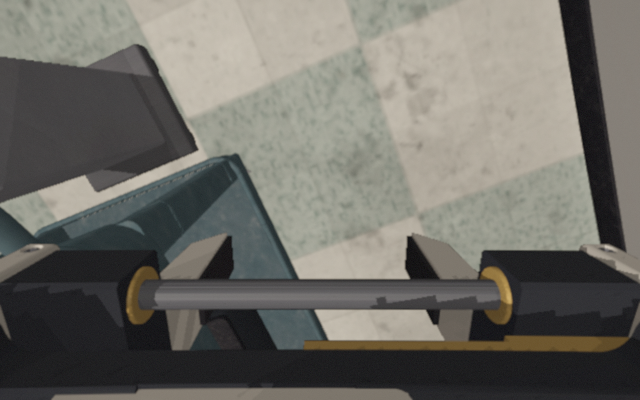

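```bash
python3 - <<'E'
import cv2
a=cv2.imread("pics/top0.png")[140:340,200:440]; cv2.imwrite("pics/topz.png",cv2.resize(a,None,fx=3.3,fy=3,interpolation=cv2.INTER_CUBIC)[:600,:800])
a=cv2.imread("pics/scene0.png")[140:310,230:420]; cv2.imwrite("pics/scenez.png",cv2.resize(a,None,fx=3.5,fy=3.5,interpolation=cv2.INTER_CUBIC))
E
```

```text
(no output)
```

View pics/topz.png

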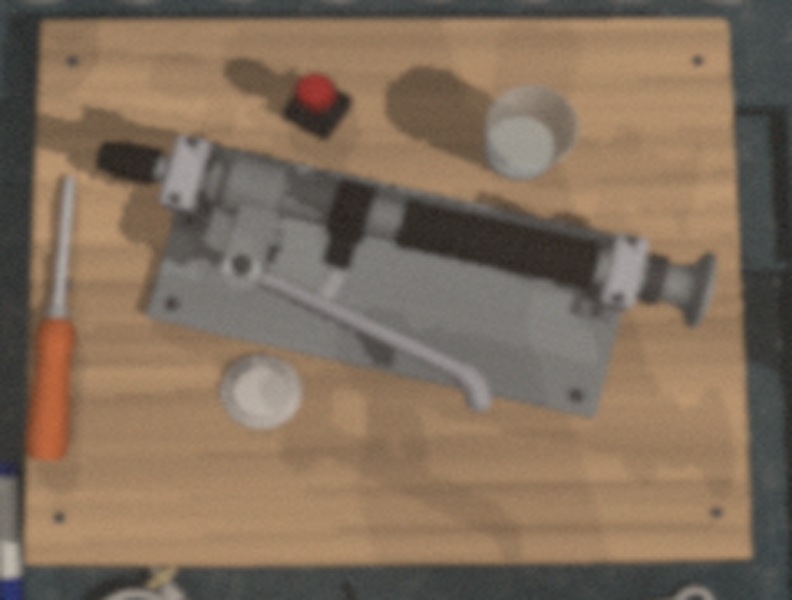

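View pics/scenez.png

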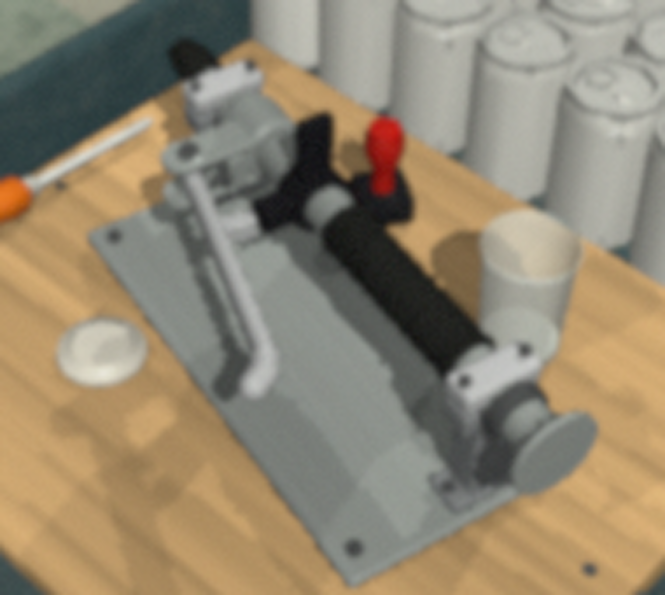

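```bash
cat > h.py <<'E'
import numpy as np, cv2
from cell import arm, eyes
from scipy.spatial.transform import Rotation as R
def cam(n,st=None):
    p=eyes.camera_params(n)
    if n!="wrist": return p["camera_matrix"],p["distortion"],R.from_rotvec(p["attitude"]).as_matrix(),np.array(p["xyz"])
    T=np.eye(4);T[:3,:3]=R.from_rotvec(st["ee_rot"]).as_matrix();T[:3,3]=st["position"]
    H=T@p["hand_eye"]; return p["camera_matrix"],p["distortion"],H[:3,:3],H[:3,3]
def ray(c,px):
    K,D,Rm,t=c
    u=cv2.undistortPoints(np.array([[px]],float),K,D)[0,0]
    d=Rm@np.array([u[0],u[1],1]); return t,d/np.linalg.norm(d)
def plane(c,px,z):
    t,d=ray(c,px); return t+d*(z-t[2])/d[2]
def tri(c1,p1,c2,p2):
    a,d=ray(c1,p1);b,e=ray(c2,p2)
    s=np.linalg.lstsq(np.c_[d,-e],b-a,rcond=None)[0]
    P,Q=a+s[0]*d,b+s[1]*e; return (P+Q)/2,np.linalg.norm(P-Q)
def proj(c,P):
    K,D,Rm,t=c
    return cv2.projectPoints(np.atleast_2d(P).astype(float),cv2.Rodrigues(Rm.T)[0],-Rm.T@t,K,D)[0][:,0]
E
python3 - <<'E'
from h import *
np.set_printoptions(precision=4,suppress=True)
T=cam("top");S=cam("scene")
t=lambda x,y:(200+(x+.5)/3.3-.5,140+(y+.5)/3-.5); s=lambda x,y:(230+x/3.5,140+y/3.5)
for n,a,b in [("sadL",(187,172),(223,92)),("sadR",(625,270),(497,373)),("pin",(241,263),(187,152)),("cornL",(150,315),(92,235)),("cornR",(597,415),(353,583)),("screwR",(576,396),(353,548)),("stampknob",(317,92),(385,140)),("levend",(480,403),(255,388)),("tabtop",(352,190),(318,122)),
 ("cap",(261,390),(101,350))]:
    print(n,*tri(T,t(*a),S,s(*b)))
L=plane(T,t(187,172),.153);Rr=plane(T,t(625,270),.153)
for nm,(L,Rr) in {"plane":(L,Rr)}.items():
    v=L-Rr; print(np.linalg.norm(v), np.arctan2(v[1],v[0])-np.pi/2)
print("corners",plane(T,t(150,315),.062),plane(T,t(597,415),.062))
E
```

```text
sadL [0.5854 0.1593 0.1387] 0.0001714673566142776
sadR [ 0.5212 -0.0943  0.1462] 0.0023130340875225316
pin [0.5257 0.1262 0.1502] 0.0006046413379008616
cornL [0.5003 0.1896 0.0607] 0.0026861042087266787
cornR [ 0.4295 -0.088   0.0625] 0.0004971612213538597
screwR [ 0.4429 -0.0751  0.0647] 0.0014053554972194373
stampknob [0.6451 0.0843 0.1091] 0.0011304442989835332
levend [ 0.4393 -0.0105  0.1366] 0.003419661333062625
tabtop [0.5653 0.0634 0.1849] 0.0015672694462948618
cap [0.4483 0.1209 0.0537] 0.0007359270395597893
0.2577140245026875 -0.2475488141967035
corners [0.4992 0.1902 0.062 ] [ 0.4294 -0.0879  0.062 ]
```

```bash
cat >> h.py <<'E'
YAW=-0.247; O=np.array([.514,.041,.05])
G=R.from_euler('z',YAW).as_matrix()
def g2w(p): return O+G@np.array(p,float)
def w2g(p): return G.T@(np.array(p)-O)
def go(gp):
    s=arm.observe(); Rm=R.from_rotvec(s["ee_rot"]).as_matrix()
    d=Rm.T@(g2w(gp)-s["position"])
    # yaw error: tool y wants gun y
    ty=G.T@Rm[:,1]; err=np.arctan2(-ty[0],ty[1])
    print("tcp gun mm",w2g(s["position"])*1e3,"tool delta share",d/.4,"tool y yaw vs gun y deg",np.degrees(err),"tilt",Rm[:,2])
def st():
    s=arm.observe(); print(s["clock"],w2g(s["position"])*1e3,"F gun",G.T@s["force"],s["width"])
E
python3 - <<'E'
from h import *
np.set_printoptions(precision=4,suppress=True)
go([.04,-.01,.24])
E
```

```text
tcp gun mm [-401.9297  453.1854  176.1291] tool delta share [-1.2545 -0.9941 -0.1584] tool y yaw vs gun y deg -7.95410135860621 tilt [-0.0004 -0.0012 -1.    ]
```

Request:
apply_moves:
  targets: [1,0,0,-0.08,0,1,0,0,-0.08,0,1,-0.09,-0.071,0,0,1,-0.09,-0.071,0,0,1,-0.09,-0.071,0,0,1,-0.09,-0.071,0,0,1,-0.09,-0.071,0,0,1,-0.09,-0.071,0,0,1,-0.09,-0.071,0,0,1,-0.09,-0.071,0,0,1,-0.09,-0.071,0,0,1,-0.09,-0.071,0,0,1,-0.09,-0.071,0,0,1,-0.09,-0.071,0,0,1,-0.09,-0.071,0,0,1,-0.08,-0.071,0,0,1,0,0,0,-0.088,1,0,0,0,0]
  grip_force: 20

```text
clock: 2.4
position: [0.5487, 0.0222, 0.2904]
ee_rot: [-0.39, -3.117, -0.0]
force: [-1.3, 0.2, -0.1]
width: 0.009
```

```bash
python3 - <<'E'
from h import *
np.set_printoptions(precision=4,suppress=True)
st(); go([.04,-.01,.24])
s=arm.observe(); cv2.imwrite("pics/w1.png",eyes.get_image("wrist")[:,:,::-1]); np.savez("w1.npz",**{k:s[k] for k in("position","ee_rot")})
E
```

```text
2.4 [ 38.2231  -9.769  240.4299] F gun [-1.287  -0.1038 -0.1213] 0.009458343016987569
tcp gun mm [ 38.2231  -9.769  240.4299] tool delta share [-0.0044 -0.0006  0.0011] tool y yaw vs gun y deg -0.1226302103577379 tilt [-0.0006  0.0001 -1.    ]
```

View pics/w1.png

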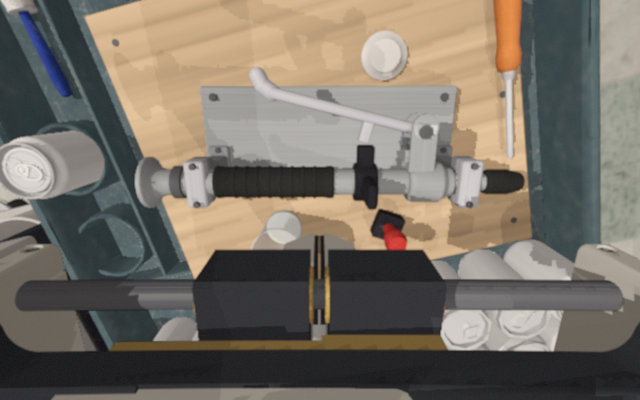

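```bash
python3 - <<'E'
from h import *
np.set_printoptions(precision=4,suppress=True)
s=dict(np.load("w1.npz")); C=cam("wrist",s); Rm=R.from_rotvec(s["ee_rot"]).as_matrix()
for p in [(0,0,0),(.0095,0,0),(0,0,-.019),(0,.019,0),(0,0,-.066),(0,0.019,-.066)]: print(p,proj(C,s["position"]+Rm@np.array(p)))
T=cam("top")
im=cv2.imread("pics/w1.png"); 
cv2.imwrite("pics/w1z.png",cv2.resize(im[60:290,190:500],None,fx=2.55,fy=2.55,interpolation=cv2.INTER_CUBIC))
# predictions
for n,p in dict(sadL=(.04,.133,.103),sadR=(.04,-.128,.103),pin=(-.01,.085,.1),tabtop=(.04,.031,.14),press=(-.041,-.021,.085),c1=(-.052,-.145,.012),c2=(-.052,.145,.012)).items(): print(n,proj(C,g2w(p)))
E
```

```text
(0, 0, 0) [[320.1356 250.2644]]
(0.0095, 0, 0) [[320.1424 233.8059]]
(0, 0, -0.019) [[320.3224 268.2288]]
(0, 0.019, 0) [[355.7919 250.2397]]
(0, 0, -0.066) [[321.0512 338.2465]]
(0, 0.019, -0.066) [[377.1832 338.2681]]
sadL [[472.4765 185.4765]]
sadR [[192.9362 186.3361]]
pin [[424.7556 131.0488]]
tabtop [[368.7808 197.5218]]
press [[306.9404  95.4716]]
c1 [[197.8771  85.3479]]
c2 [[457.8659  84.4591]]
```

View pics/w1z.png

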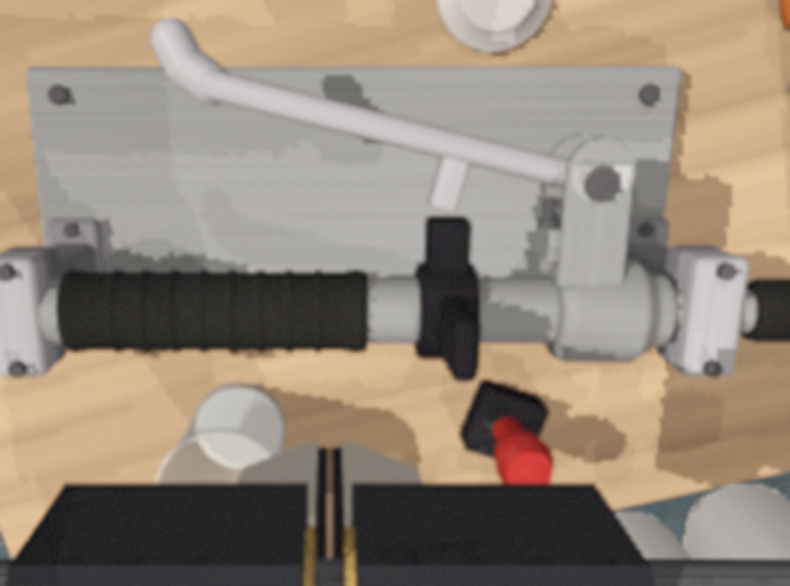

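Request:
apply_moves:
  targets: [1,-0.005,0,0.08,0,1,0,0,0.08,0,1,0,0,0.08,0,1,0,0,0.067,0,1,0,0,0,0,1,0,0,0,0]

```text
clock: 3.2
position: [0.5513, 0.0225, 0.169]
ee_rot: [0.389, 3.116, 0.001]
force: [0.3, 0.4, -0.7]
width: 0.007
```

```bash
python3 - <<'E'
from h import *
np.set_printoptions(precision=4,suppress=True)
st(); 
s=arm.observe(); cv2.imwrite("pics/w2.png",eyes.get_image("wrist")[:,:,::-1]);cv2.imwrite("pics/s2.png",cv2.resize(eyes.get_image("scene")[100:320,200:450,::-1],None,fx=2.7,fy=2.7)) 
E
```

```text
3.2 [ 40.6595  -8.812  118.9531] F gun [ 0.2303  0.4623 -0.6968] 0.006684769957739524
```

View pics/w2.png

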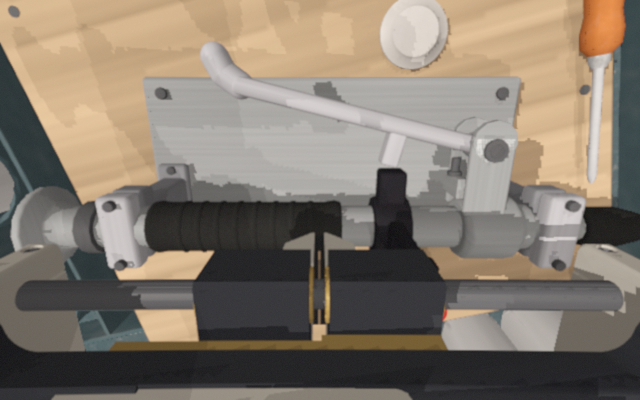

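View pics/s2.png

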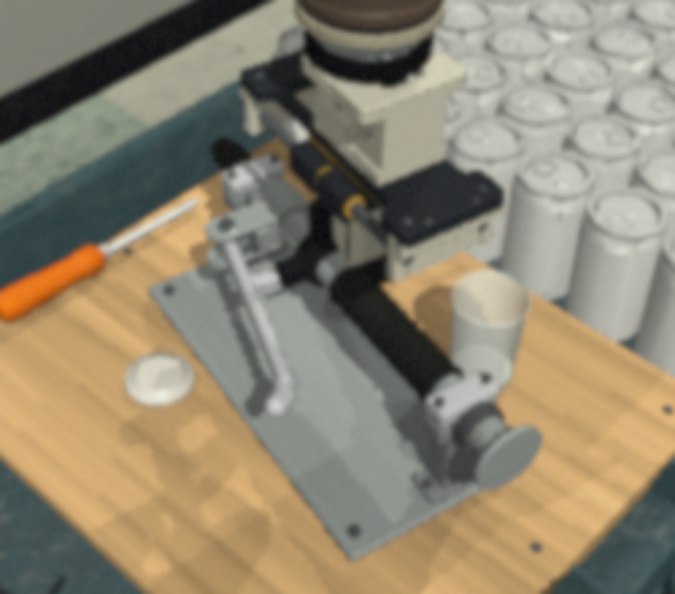

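Request:
apply_moves:
  targets: [1,0,0.015,0,0,1,0,0.015,0,0,1,0,0.008,0,0,1,0,0.008,0,0,1,0,0.008,0,0,1,0,0.008,0,0]

```text
clock: 4.05
position: [0.5567, 0.0458, 0.1679]
ee_rot: [-0.389, -3.117, 0.001]
force: [-1.0, -1.7, 0.5]
width: 0.003
```

```bash
python3 - <<'E'
from h import *
np.set_printoptions(precision=4,suppress=True)
st()
E
```

```text
4.05 [ 40.2775  15.0903 117.88  ] F gun [-0.5301 -1.8397  0.4993] 0.0032027524285758
```

Request:
apply_moves:
  targets: [1,0,0.008,0,0,1,0,0.008,0,0,1,0,0.008,0,0,1,0,0.008,0,0,1,0,0.006,0,0]

```text
clock: 4.68
position: [0.5606, 0.061, 0.1679]
ee_rot: [-0.388, -3.118, -0.0]
force: [-0.3, -1.9, -0.1]
width: 0.002
```

```bash
python3 - <<'E'
from h import *
np.set_printoptions(precision=4,suppress=True)
st()
E
```

```text
4.675 [ 40.2847  30.8224 117.9115] F gun [ 0.2252 -1.9225 -0.1171] 0.002426677046993012
```

Request:
apply_moves:
  targets: [1,0,0.005,0,0,1,0,0.005,0,0,1,0,0.003,0,0]

```text
clock: 5.05
position: [0.5618, 0.066, 0.1679]
ee_rot: [0.388, 3.118, 0.0]
force: [-0.9, -1.8, 0.1]
width: 0.002
```

```bash
python3 - <<'E'
from h import *
np.set_printoptions(precision=4,suppress=True)
st()
E
```

```text
5.05 [ 40.2855  35.9125 117.9052] F gun [-0.4204 -1.9182  0.0648] 0.001880784879456175
```

Request:
apply_moves:
  targets: [1,0,0.004,0,0,1,0,0.003,0,0,1,0,0.002,0,0]

```text
clock: 5.42
position: [0.5624, 0.0682, 0.1679]
ee_rot: [-0.389, -3.117, 0.002]
force: [-3.1, -6.4, 1.7]
width: 0.005
```

```bash
python3 - <<'E'
from h import *
np.set_printoptions(precision=4,suppress=True)
st()
E
```

```text
5.425 [ 40.2978  38.2001 117.8967] F gun [-1.4199 -6.9622  1.6572] 0.005135780045888998
```

Request:
apply_moves:
  targets: [1,0,0.002,0,0,1,0,0,0,0]

```text
clock: 5.68
position: [0.5624, 0.0682, 0.1679]
ee_rot: [-0.39, -3.116, 0.003]
force: [-3.5, -7.5, 3.0]
width: 0.004
```

```bash
python3 - <<'E'
from h import *
np.set_printoptions(precision=4,suppress=True)
st()
s=arm.observe(); cv2.imwrite("pics/w3.png",eyes.get_image("wrist")[:,:,::-1])
E
```

```text
5.675 [ 40.3108  38.229  117.8907] F gun [-1.6093 -8.1036  2.9635] 0.004141599697751075
```

View pics/w3.png

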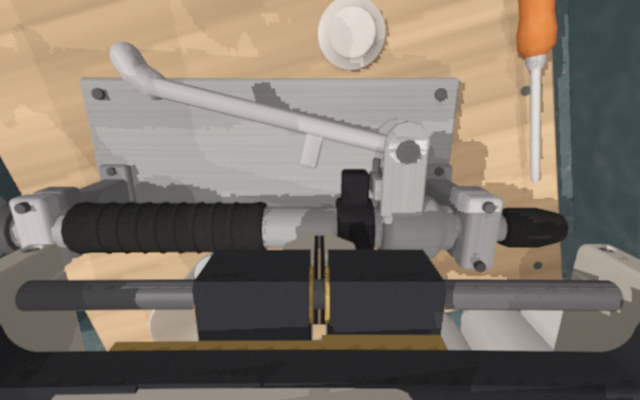

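Request:
apply_moves:
  targets: [1,0,-0.03,0,0,1,0,-0.065,0,0,1,0.06,-0.06,0,0,1,0.08,0,0,0,1,0.08,0,0,0,1,0.075,0,0,0,1,0,0,0.05,0,1,0,0,0.045,0,1,0,0,0,0,1,0,0,0,0]

```text
clock: 6.98
position: [0.4337, 0.0389, 0.1305]
ee_rot: [0.388, 3.117, 0.001]
force: [0.3, 0.5, 1.0]
width: -0.0
```

```bash
python3 - <<'E'
from h import *
np.set_printoptions(precision=4,suppress=True)
st(); go([-.06,-.024,.08])
s=arm.observe(); cv2.imwrite("pics/w4.png",eyes.get_image("wrist")[:,:,::-1]);cv2.imwrite("pics/s4.png",cv2.resize(eyes.get_image("scene")[100:320,200:450,::-1],None,fx=2.7,fy=2.7)) 
E
```

```text
6.975 [-77.3477 -21.6508  80.4784] F gun [0.2106 0.5642 1.0084] -0.00024390238266574634
tcp gun mm [-77.3477 -21.6508  80.4784] tool delta share [-0.0434 -0.0058  0.0012] tool y yaw vs gun y deg -0.048774657670399804 tilt [ 0.0007  0.0003 -1.    ]
```

View pics/w4.png

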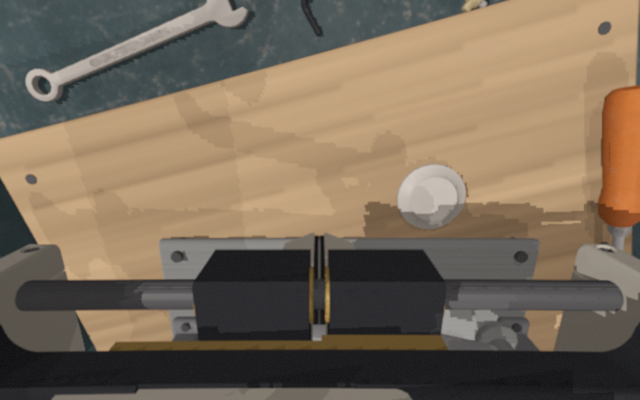

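View pics/s4.png

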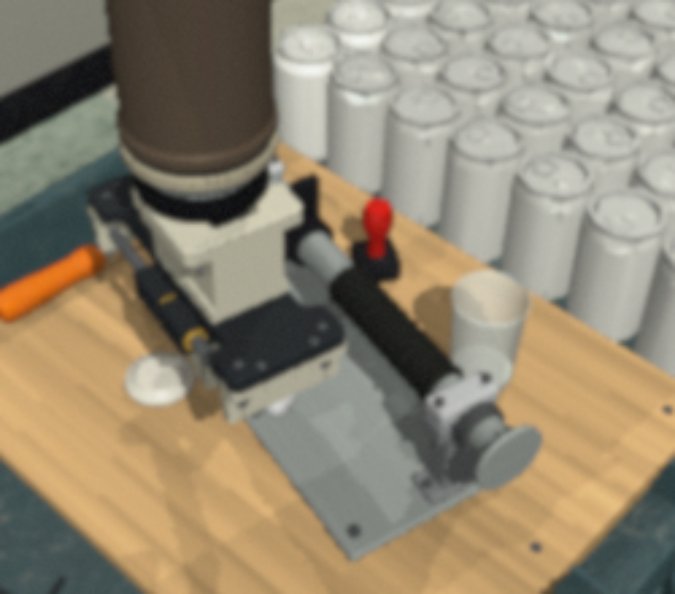

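Request:
apply_moves:
  targets: [1,-0.025,0,0,0,1,-0.025,0,0,0,1,-0.012,0,0,0,1,-0.008,0,0,0,1,-0.008,0,0,0,1,0,0,0,0]

```text
clock: 7.82
position: [0.4622, 0.0308, 0.1293]
ee_rot: [-0.389, -3.114, 0.001]
force: [-5.5, -0.5, 1.3]
width: 0.002
```

```bash
python3 - <<'E'
from h import *
np.set_printoptions(precision=4,suppress=True)
st()
E
```

```text
7.825 [-47.7611 -22.5491  79.3296] F gun [-5.2429 -1.7957  1.325 ] 0.001962340735442504
```

Request:
apply_moves:
  targets: [1,-0.01,0,0,0,1,-0.01,0,0,0,1,-0.01,0,0,0,1,-0.01,0,0,0,1,-0.01,0,0,0,1,-0.01,0,0,0,1,0,0,0,0]

```text
clock: 8.7
position: [0.484, 0.0244, 0.1289]
ee_rot: [-0.388, -3.112, 0.003]
force: [-10.3, -1.7, 3.9]
width: 0.005
```

```bash
python3 - <<'E'
from h import *
np.set_printoptions(precision=4,suppress=True)
st()
cv2.imwrite("pics/s5.png",cv2.resize(eyes.get_image("scene")[100:320,200:450,::-1],None,fx=2.7,fy=2.7)) 
cv2.imwrite("pics/w5.png",eyes.get_image("wrist")[:,:,::-1])
E
```

```text
8.7 [-24.9899 -23.4024  78.9078] F gun [-9.5161 -4.1854  3.9407] 0.0049370103357480955
```

View pics/s5.png

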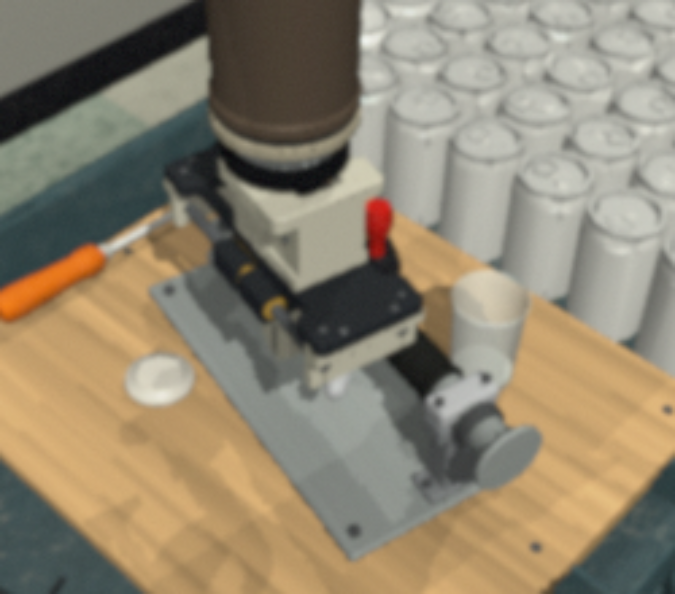

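Request:
apply_moves:
  targets: [1,-0.007,0,-0.003,0,1,-0.007,0,0,0,1,-0.005,0,0,0,1,0,0,0,0]

```text
clock: 9.3
position: [0.4904, 0.023, 0.1295]
ee_rot: [-0.387, -3.11, 0.003]
force: [-11.2, -1.0, -1.1]
width: 0.001
```

```bash
python3 - <<'E'
from h import *
np.set_printoptions(precision=4,suppress=True)
st()
E
```

```text
9.3 [-18.5071 -23.2264  79.5244] F gun [-10.5934  -3.7005  -1.081 ] 0.0009516648246290258
```

Request:
apply_moves:
  targets: [1,-0.006,0,0,0,1,-0.005,0,0,0,1,0,0,0,0]

```text
clock: 9.68
position: [0.4944, 0.0221, 0.1295]
ee_rot: [-0.387, -3.109, 0.003]
force: [-10.6, -0.4, -0.6]
width: 0.006
```

```bash
python3 - <<'E'
from h import *
np.set_printoptions(precision=4,suppress=True)
st()
E
```

```text
9.675 [-14.3501 -23.0727  79.4986] F gun [-10.1858  -2.9963  -0.5658] 0.005576166798596651
```

Request:
apply_moves:
  targets: [1,-0.004,0,0,0,1,-0.003,0,0,0,1,0,0,0,0]

```text
clock: 10.05
position: [0.4948, 0.022, 0.1292]
ee_rot: [-0.385, -3.105, 0.002]
force: [-19.6, 1.7, 7.4]
width: 0.003
```

```bash
python3 - <<'E'
from h import *
np.set_printoptions(precision=4,suppress=True)
st()
E
```

```text
10.05 [-14.0004 -23.0862  79.217 ] F gun [-19.4064  -3.1027   7.3588] 0.0034365593172099073
```

Request:
apply_moves:
  targets: [1,0.002,0,0,0,1,0,0,0,0]

```text
clock: 10.3
position: [0.4947, 0.0221, 0.1293]
ee_rot: [-0.385, -3.107, 0.002]
force: [-16.7, 1.4, 3.8]
width: 0.003
```

```bash
python3 - <<'E'
from h import *
np.set_printoptions(precision=4,suppress=True)
st()
cv2.imwrite("pics/s6.png",cv2.resize(eyes.get_image("scene")[100:320,200:450,::-1],None,fx=2.7,fy=2.7)) 
T=cam("top"); S=cam("scene")
im=eyes.get_image("top");cv2.imwrite("pics/t6.png",cv2.resize(im[150:320,220:440,::-1],None,fx=3.5,fy=3.5,interpolation=cv2.INTER_CUBIC))
E
```

```text
10.3 [-14.0933 -23.0702  79.3113] F gun [-16.4997  -2.7595   3.7704] 0.002641545104018105
```

View pics/s6.png

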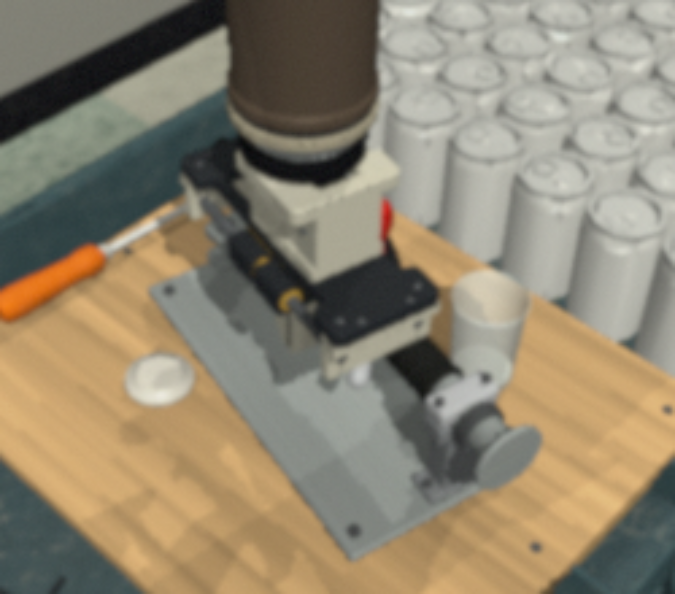

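View pics/t6.png

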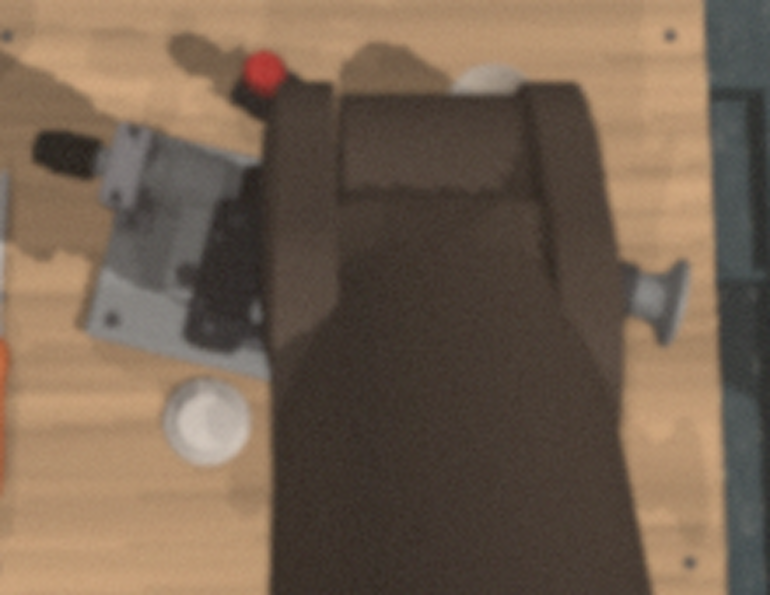

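```bash
python3 - <<'E'
from h import *
np.set_printoptions(precision=4,suppress=True)
S=cam("scene")
a=w2g(plane(S,(230+255/3.5,140+388/3.5),.135)); b=w2g(plane(S,(200+360/2.7,100+374/2.7),.135))
print(a,b); p=np.array([-.01,.085])
f=lambda q:np.arctan2(q[0]-p[0],p[1]-q[1])
print(f(a),f(b),f(b)-f(a), np.linalg.norm(a[:2]-p),np.linalg.norm(b[:2]-p))
for an in (.3,.36): 
    c=np.cos(an),np.sin(an); v=a[:2]-p; q=p+np.array([c[0]*v[0]-c[1]*v[1],c[1]*v[0]+c[0]*v[1]]); x=proj(S,g2w([*q,.085]))[0]; print(an,(x-[200,100])*2.7)
E
python3 - <<'E'
import cv2
a=cv2.imread("pics/s6.png")[270:450,250:450];cv2.imwrite("pics/s6z.png",cv2.resize(a,None,fx=3,fy=3))
E
```

```text
[-0.0576 -0.0677  0.085 ] [ 0.0017 -0.0721  0.085 ]
-0.3022058998050973 0.07452596059506568 0.376731860400163 0.15997443336238804 0.1575819118337556
0.3 [346.7928 384.3654]
0.36 [358.9975 378.0867]
```

View pics/s6z.png

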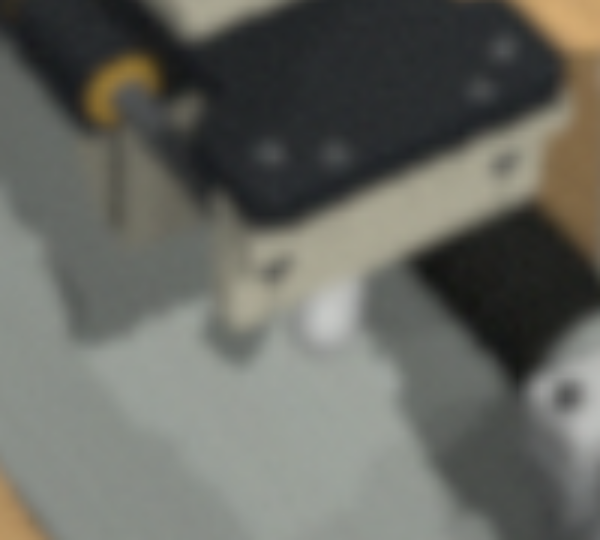

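Request:
apply_moves:
  targets: [1,0,0,0,0,1,0,0,0,0,1,0,0,0,0,1,0,0,0,0,1,0,0,0,0,1,0,0,0,0,1,0,0,0,0,1,0,0,0,0,1,0,0,0,0,1,0,0,0,0,1,0,0,0,0,1,0,0,0,0,1,0,0,0,0,1,0.015,0,0,0,1,0.02,0,0,0,1,0.02,0,0,0,1,0.025,0,0,0,1,0.025,0,0,0,1,0.025,0,0,0,1,0.025,0,0,0]

```text
clock: 12.9
position: [0.4404, 0.0371, 0.1312]
ee_rot: [0.388, 3.117, 0.0]
force: [0.8, 0.1, -0.6]
width: 0.003
```

```bash
python3 - <<'E'
from h import *
np.set_printoptions(precision=4,suppress=True)
st()
cv2.imwrite("pics/s7.png",cv2.resize(eyes.get_image("scene")[100:320,200:450,::-1],None,fx=2.7,fy=2.7)) 
E
```

```text
12.9 [-70.3868 -21.7487  81.2308] F gun [ 0.7115  0.3109 -0.5734] 0.003085367606506491
```

View pics/s7.png

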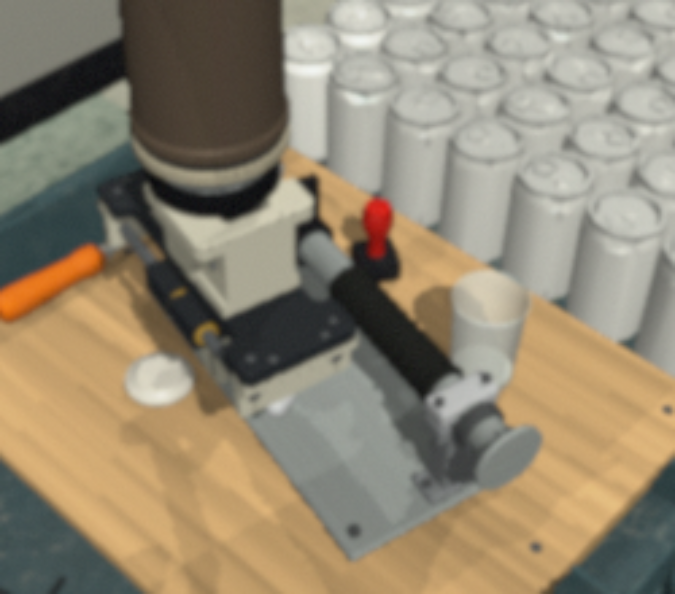

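Request:
apply_moves:
  targets: [1,0,0,-0.05,0,1,0,0,-0.08,0,1,0,0,-0.08,0,1,-0.07,0.07,0,0,1,-0.07,0.08,0,0,1,-0.07,0.08,0,0,1,-0.066,0.07,0,0,1,0,0,0,0,1,0,0,0.07,0,1,0,0,0.047,0,1,0,0,0,0,1,0,0,0,0]

```text
clock: 14.45
position: [0.577, 0.126, 0.1693]
ee_rot: [0.389, 3.116, 0.0]
force: [-0.3, 0.4, 0.1]
width: 0.001
```

```bash
python3 - <<'E'
from h import *
np.set_printoptions(precision=4,suppress=True)
st()
cv2.imwrite("pics/s8.png",cv2.resize(eyes.get_image("scene")[100:320,200:450,::-1],None,fx=2.7,fy=2.7)) 
cv2.imwrite("pics/w8.png",eyes.get_image("wrist")[:,:,::-1])
E
```

```text
14.45 [ 40.2732  97.859  119.2571] F gun [-0.4277  0.3059  0.1115] 0.001458398064436703
```

View pics/s8.png

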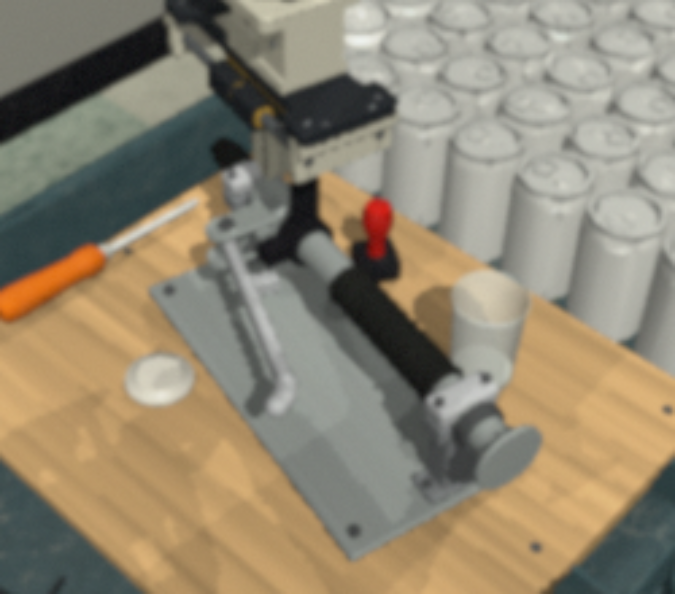

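View pics/w8.png

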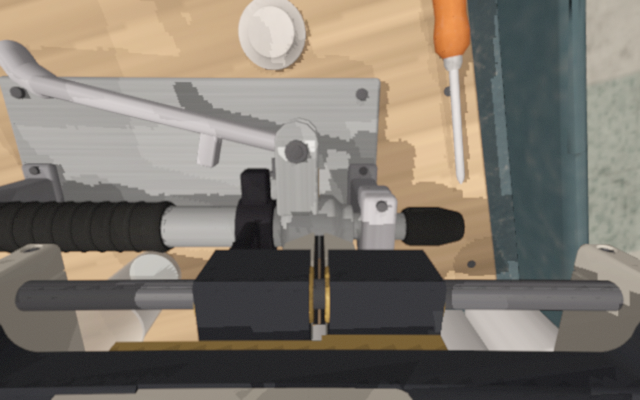

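Request:
apply_moves:
  targets: [1,0,-0.015,0,0,1,0,-0.015,0,0,1,0,-0.008,0,0,1,0,-0.008,0,0,1,0,-0.008,0,0,1,0,-0.008,0,0,1,0,-0.008,0,0,1,0,-0.008,0,0,1,0,-0.008,0,0,1,0,-0.008,0,0,1,0,-0.006,0,0]

```text
clock: 15.92
position: [0.5669, 0.0874, 0.1684]
ee_rot: [0.388, 3.117, 0.0]
force: [1.6, 1.4, 1.3]
width: 0.008
```

```bash
python3 - <<'E'
from h import *
np.set_printoptions(precision=4,suppress=True)
st()
E
```

```text
15.925 [ 39.9676  57.9177 118.3692] F gun [1.2502 1.7555 1.2996] 0.008286112021504862
```

Request:
apply_moves:
  targets: [1,0,-0.006,0,0,1,0,-0.005,0,0,1,0,-0.004,0,0,1,0,-0.003,0,0]

```text
clock: 16.42
position: [0.5656, 0.0826, 0.1685]
ee_rot: [0.386, 3.117, 0.004]
force: [2.7, 8.8, -0.6]
width: 0.006
```

```bash
python3 - <<'E'
from h import *
np.set_printoptions(precision=4,suppress=True)
st()
E
```

```text
16.425 [ 39.9166  52.9278 118.4841] F gun [ 0.4595  9.1553 -0.6066] 0.0059129441940006175
```

Request:
apply_moves:
  targets: [1,0,-0.002,0,0,1,0,0,0,0]

```text
clock: 16.68
position: [0.5656, 0.0825, 0.1685]
ee_rot: [0.385, 3.117, 0.005]
force: [3.2, 8.5, -0.8]
width: 0.007
```

```bash
python3 - <<'E'
from h import *
np.set_printoptions(precision=4,suppress=True)
st()
E
```

```text
16.675 [ 39.8845  52.8847 118.5117] F gun [ 1.0312  9.0399 -0.8164] 0.007373484959302503
```

Request:
apply_moves:
  targets: [1,0,0.015,0,0,1,0,0.03,0,0,1,0,0.03,0,0,1,0,0,-0.08,0,1,0,0,-0.1,0,1,0,0,-0.12,0,1,0,-0.1,0,0,1,0,-0.12,0,0,1,0,0,0,0,1,0,0,0,0]

```text
clock: 17.92
position: [0.5508, 0.0245, 0.2883]
ee_rot: [-0.388, -3.117, -0.001]
force: [-0.3, 0.3, -0.6]
width: 0.005
```

```bash
python3 - <<'E'
from h import *
np.set_printoptions(precision=4,suppress=True)
st()
s=arm.observe(); im=eyes.get_image("wrist")[:,:,::-1]; cv2.imwrite("pics/w9.png",cv2.resize(im[60:290,190:500],None,fx=2.55,fy=2.55,interpolation=cv2.INTER_CUBIC))
cv2.imwrite("pics/s9.png",cv2.resize(eyes.get_image("scene")[100:320,200:450,::-1],None,fx=2.7,fy=2.7)) 
C=cam("wrist",s)
for y in (.031,.059): print((proj(C,g2w([.04,y,.14]))-[190,60])*2.55)
E
```

```text
17.925 [ 39.7631  -6.9815 238.3278] F gun [-0.3367  0.2185 -0.6149] 0.005076385800785776
[[448.2124 348.1141]]
[[535.3135 347.9827]]
```

View pics/w9.png

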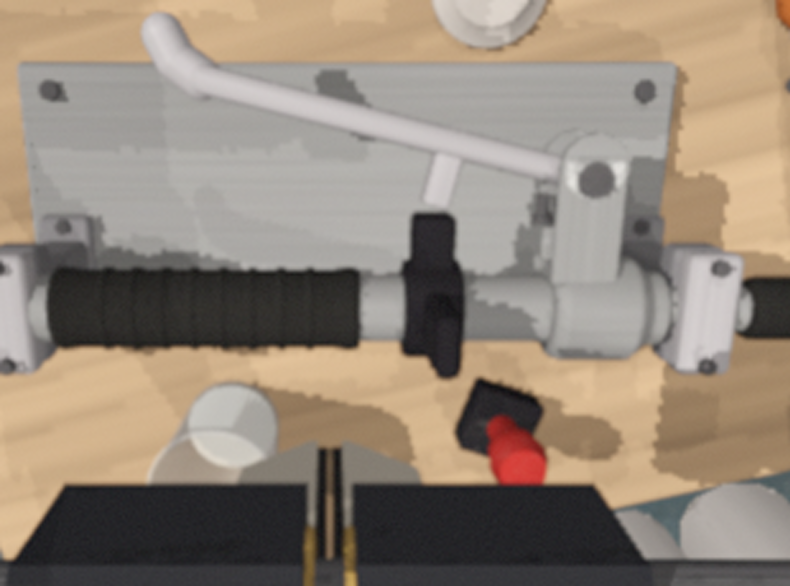

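View pics/s9.png

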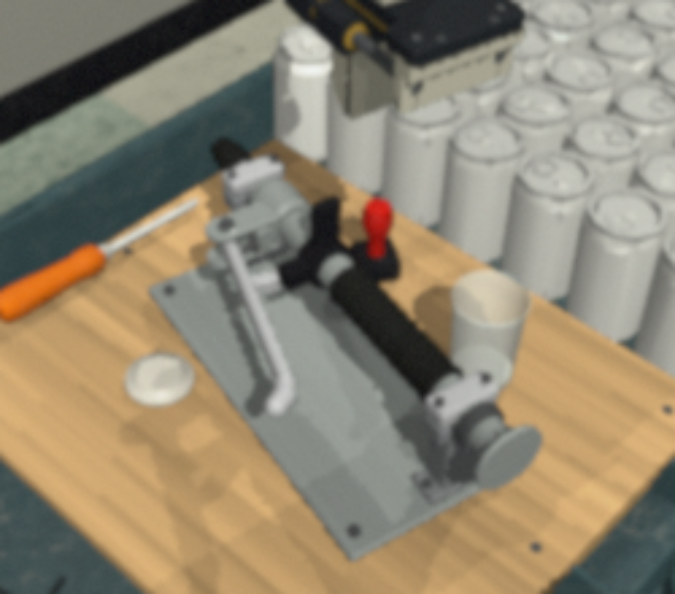

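```bash
python3 - <<'E'
from h import *
arm.sign_off(); print(arm.observe()["clock"])
E
```

```text
the job is handed in; nothing more can be done
the job is handed in; nothing more can be done
```

The job is done and handed in at about 18 s on the robot's clock, using only pushes with the shut fingers.

- **Freeing the lock:** I pushed it toward the valve until it met its stop, at about 8 N. The picture showed its nose clear of the lug.
- **Pressing the lever:** I pressed it in until the tool stopped moving. The force rose briefly to about 19 N, then held at about 16.5 N for just over two seconds. The camera put the lever angle at about 0.36–0.38 rad, against the stated stop of 0.36. I then backed off and the lever sprung fully out.
- **Relocking:** I pushed the lock back to its stop at about 9 N. The last wrist view puts the tab at y ≈ +31 mm, the locked position, with the nose opposite the lug. The lever is at rest, and the beaker, stamp and cap look unmoved.

Two checks disagreed slightly:
- **Lock start:** The lock seems to have started about 2 mm short of fully locked, and it now sits further back than it began.
- **Lever travel:** The tool travelled about 36 mm from first contact to the lever's stop, against the stated 39 mm. The contact point may not have been exactly at lever_press, and the camera angle agrees with the stop.

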